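# Hold a crane-hook latch gate on its balance point over the bumper

### The arm

A 7-joint arm with a two-finger parallel gripper is mounted at the origin on the work surface. World frame = base frame: x ahead of the robot, y to its left, z up, the work surface at z = 0. Lengths are in m, angles in degrees, forces in N, time in s.
With the tool pointing down it reaches from about 0.425 to 0.875 m from the base axis. Payload 4.7 kg.
Tool frame: the origin (TCP) lies between the finger pads, 19 mm behind the fingertips; this is the grasp point; z points along the fingers, y is the line along which they close (so a half turn about z gives the same grasp; the last joint's range is limited). The gripper opens to 87 mm and grips with 3 to 60 N. Pads are 19 mm wide; open, the fingers measure 117 mm over their backs; the gripper's body (75 mm by 190 mm) begins 51 mm behind the grasp point.
Start: joints at [69.62, 18.392, -4.016, 83.108, 1.295, 78.541, -3.26], TCP at [0.235, -0.606, 0.241] pointing down, gripper open.
Joint ranges: [-163.93, 163.93], [-17.29, 119.83], [-79.2, 71.16], [3.27, 140.29], [-89.18, 269.18], [5.43, 117.66], [-154.24, 154.24]. Speed limits (degrees/s): [147.25, 147.25, 180, 180, 180, 180, 180].

### API

Orientations are given as [roll, pitch, yaw] about the fixed x, y, z axes, in that order (R = Rz(yaw) Ry(pitch) Rx(roll)).
In Python, from cell import env gives the robot as it stands.
- The arm moves only by the shell command python3 -m jog 'ROWS' [FORCE]. ROWS is JSON, a list of rows, each a list of 7 numbers: the shift along the tool's x, y, z in m, then the turn, a rotation vector about the tool's x, y, z in rad, then the finger opening in m, from 0 to 0.087. A call has 1 to 12 rows; each row shifts and turns the commanded pose from where the row before left it, along the tool's axes as they then stand; what a row does not reach is not made up. A row lasts 1/12 s, in which the tool goes at most 41.7 mm and 7.16 degrees, less where a joint would pass 70% of its speed; a pose out of reach is approached as far as the arm can. A call is refused whole if a number of a shift passes 0.0417 or a number of a turn 0.125, either way. A call with a gripper value outside its range is refused whole. The fingers move at their own pace and stop on an object; FORCE is the grip in N (left out, the last holds). Time passes only in rows, so rows that do not move let the fingers close. It gives the time, the measured TCP pose, the force, the opening and the grip force at its end, in the units of the state.
- env.get_obs(): the state, without advancing time (a new reading comes with each control period).
- env.read_camera(name): name is "scene" or "side" or "wrist"; returns the picture (420x560x3 uint8, blue, green, red); there is no depth.
- env.get_calibration(name): a dict with "fov_y" (degrees; the focal length in pixels is half the picture's height over the tangent of half this angle, whatever the lens; pixels are square), "cx", "cy" (the principal point, pixels), "k1" (the pictures are not rectified: a ray, as slopes to the right and down, at radius r is drawn at 1 + k1 r^2 times it, then the intrinsics apply), "pose" (4x4, takes a point from camera to world coordinates). Camera axes: x right, y up, looking along -z (the intrinsics and any distortion apply to the point x, -y, -z); pixel columns grow to the right and rows downward; lengths in m; the calibration is good to about 2 mm. A picture is of the moment at which its call begins: read the wrist's pose just before it. get_calibration takes no time and is no camera call; for the wrist camera it gives the pose at the moment of the call.
- env.sign_off(): hands the job in; it is judged then, once.
The state is a dict: "time_s": time; "qpos": joint angles; "joint_velocities": joint speeds; "effort": joint torques, N m; "tool_pos": TCP position; "tool_rot": TCP orientation; "force": force on the tool from outside, world axes, zero at the start; "wrist_torque": the same for the moment, N m; "grip_width": finger opening in m; "grasp_force": force on a finger pad.
Only numpy, scipy, OpenCV 4.12 (cv2) and the standard library are available. Lean on these libraries where they do the work, as an engineer would, in place of code of your own. Each camera call takes 0.05 s, during which the arm holds its last target. There are 200 camera calls.

### The job

Get the longest of the three latch gates ready for its drop check: first, while the gate still leans towards the robot, lay the black rubber bumper block flat on the stand's bedplate on the far side of that gate's post, midway between the clamp channel and the low far lip, in line with the gate and with the block's long side pointing straight away from the post. Then swing that gate up to its balance point, standing straight up, without letting it tip over to the far side, and finish still holding it there with the gripper. Do not disturb the two short gates, the yellow swivel hook, the brass ring or the orange caliper case.

Things in the scene. Friction and masses are not known exactly. Their poses are not given: they have to be found in the camera images.
- stand: fixed slotted stand: bedplate 6 mm thick on the shelf, x -50 to +145 mm, y +-155 mm. Origin on the shelf (z 0) under the middle post; x to the far side, y along the row of posts. Clamp channel, top 20 mm over the shelf, ends at x = +30; far lip, top 16 mm over the shelf, has its inner face at x = +140. Posts stand at x 0, y -90, 0, +90, in any order
- post_long: fixed clevis post of the longest gate: base 40 (x) x 52 (y) x 34 mm, cheeks up to 72 mm. Origin: centre of its underside, on the bedplate (world z 6 mm). Axes parallel to the stand's; the gate's pin lies along y, 60 mm above the origin. Middle of the bumper's place: x +85 mm, y 0, z 0 in this frame, 25 mm free on either side of the 60 mm block
- nose_long (a point): centre of the longest gate's nose (other gates: 66 mm long): steel cross roller, diameter 16 mm, 30 mm wide along the post's y, flat ends to pinch from above with fingers closing along y; the gate can turn between the fingers. 100 mm from the pin. Bar below it 24 mm wide, 8 mm thick. Gate about 0.2 kg
- gate_long (a joint): angle of the longest gate: 0 = straight up, its balance point; negative = leaning to the robot (starts on its stop, about -0.9); positive = tipped to the far side, stop 1.75. Nose in the post's frame: x = 100 sin(angle), z = 60 + 100 cos(angle) mm. Nearly free hinge: the gate falls to either side by its weight unless held
- gate_short_a (a joint): angle of a short gate (66 mm, with a long slot mark), same sense, rests at -0.9; leave alone
- gate_short_b (a joint): angle of the other short gate (66 mm, with a round mark), same sense, rests at -0.9; leave alone
- bumper: loose black rubber block, 60 (its x) x 40 (its y) x 35 mm high, about 0.12 kg, lying on the shelf to the left or right of the stand. Origin: centre of its underside; grip across the 40 mm width
- swivel_hook: loose squat yellow-painted swivel hook lying flat, about 130 x 90 x 25 mm, on the other side of the stand; bystander. Origin about its middle on the shelf
- gauge_ring: loose brass go-gauge ring, 60 mm outer diameter, 12 mm high, lying to the left of the stand, farther out; bystander. Origin: centre of its underside
- caliper_case: loose orange plastic caliper case, 85 (x) x 210 (y) x 28 mm, to the right of the stand, farther out; bystander. Origin: centre of its underside
Not all that is in view belongs to the job. Several things have the shape of the bumper; the one meant has the colours described above.

How it is judged:
By the outcome, as a careful person would: the job done as asked, in the order asked, and still so for the second after the job is handed in, while the arm keeps its last pose, push and grip.
It also fails if it takes over 58 s, if anything falls off the work surface, if the arm or the gripper's body presses on something with over 40 N, if the wrist force passes 120 N, or if a joint passes its speed limit or range.

## Working session

There is one attempt and no reset: what is moved stays moved. The work goes in short steps, Python scripts to look and compute and a shell command to move; the robot and the scene stay as the last step left them, time stands still between calls to the robot, and variables do not carry over. Pictures are saved under pics/ and viewed, at most 10 in all, crops included, and the job is handed in when it is done.

```bash
ls; mkdir -p pics; cat > h.py <<'E'
import numpy as np, cv2
from cell import env
def ray(c,u,v):
    f=210/np.tan(np.radians(c["fov_y"])/2)
    d=np.array([(u-c["cx"])/f,(v-c["cy"])/f]); s=d.copy()
    for _ in range(30): s=d/(1+c["k1"]*(s@s))
    P=np.array(c["pose"]); r=P[:3,:3]@np.array([s[0],-s[1],-1.]); return P[:3,3],r
def plane(c,u,v,z):
    o,r=ray(c,u,v); return o+r*(z-o[2])/r[2]
def tri(c1,p1,c2,p2):
    o1,r1=ray(c1,*p1);o2,r2=ray(c2,*p2)
    t=np.linalg.lstsq(np.stack([r1,-r2],1),o2-o1,rcond=None)[0]
    a=o1+r1*t[0];b=o2+r2*t[1]; return (a+b)/2,np.linalg.norm(a-b)
E
python3 - <<'E'
from h import *
for n in ("scene","side"):
    c=env.get_calibration(n); print(n,c["fov_y"],np.round(c["pose"],3).tolist(),c["k1"])
    cv2.imwrite(f"pics/{n}0.png",env.read_camera(n))
print(env.get_obs())
E
```

```text
pics
scene 50.848419446566695 [[-0.403, -0.488, 0.775, 1.435], [0.915, -0.224, 0.335, 0.382], [0.01, 0.844, 0.536, 0.739], [0.0, 0.0, 0.0, 1.0]] 0.039615593952162714
side 49.305274342959066 [[-0.953, 0.186, -0.24, 0.242], [-0.304, -0.616, 0.727, 0.794], [-0.012, 0.766, 0.643, 0.855], [0.0, 0.0, 0.0, 1.0]] -0.02481789382161023
{'time_s': 0.1, 'qpos': array([69.62168237, 18.43390421, -4.01524997, 83.16823785,  1.296691  ,
       78.54021152, -3.25886114]), 'joint_velocities': array([ 0.02004694, -0.18506147,  0.03530728, -0.12200525,  0.02276659,
        0.09076077,  0.04245993]), 'effort': array([-1.82770223e-04, -4.92570913e+01, -4.05706996e-01, -3.13397777e+01,
       -6.40874309e-02,  3.95373150e-02,  9.62966078e-05]), 'tool_pos': array([ 0.23468653, -0.60565904,  0.24027826]), 'tool_rot': array([-1.79902971e+02,  7.19579677e-03,  2.11891345e+01]), 'force': array([1.23967746, 0.57115612, 0.01822025]), 'wrist_torque': array([-0.06419574,  0.0317718 , -0.02181255]), 'grasp_force': 0.0, 'grip_width': 0.0870043615871455}
```

View pics/scene0.png

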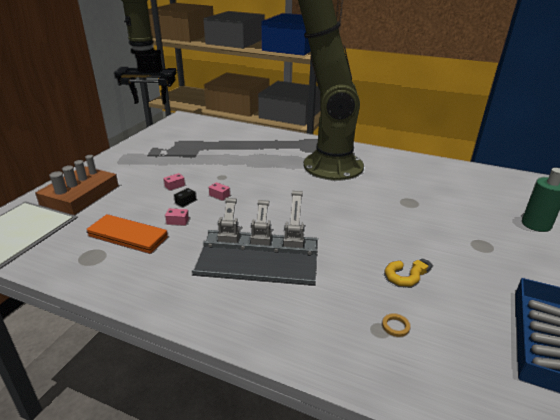

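View pics/side0.png

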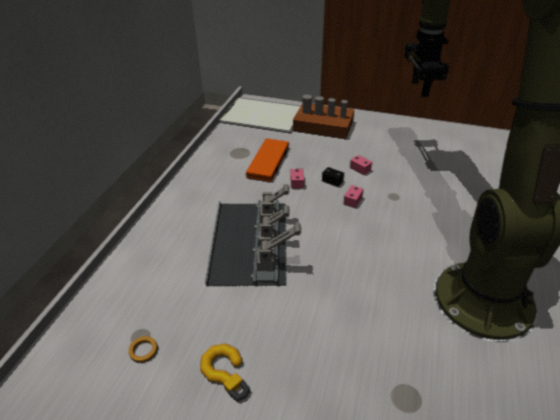

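The longest gate is the +y one: its nose is at scene (297,195) and side (297,230). The black bumper is at scene (185,197) and side (333,176), among pink look-alikes. Next I'll zoom in.

```bash
python3 - <<'E'
from h import *
a=cv2.imread("pics/scene0.png");b=cv2.imread("pics/side0.png")
A=cv2.resize(a[180:290,150:330],None,fx=4,fy=4,interpolation=3)
B=cv2.resize(b[160:290,200:350],None,fx=4,fy=4,interpolation=3)
cv2.imwrite("pics/sc1.png",A);cv2.imwrite("pics/sd1.png",B)
for n,im,(u0,v0,u1,v1) in (("scene",a,(165,180,205,215)),("side",b,(315,160,350,190))):
    c=env.get_calibration(n)
    m=(im[v0:v1,u0:u1].max(2)<60).astype(np.uint8)
    cs,_=cv2.findContours(m,0,1);k=max(cs,key=cv2.contourArea)+[u0,v0]
    h=cv2.convexHull(k)
    ap=cv2.approxPolyDP(h,1.2,True)[:,0]
    print(n,cv2.contourArea(k));
    for p in ap: print(p,plane(c,*p,0).round(3)[:2],plane(c,*p,.035).round(3)[:2])
E
```

```text
scene 250.5
[195 193] [ 0.385 -0.356] [ 0.435 -0.321]
[196 199] [ 0.416 -0.333] [ 0.464 -0.299]
[183 206] [ 0.469 -0.347] [ 0.515 -0.312]
[175 202] [ 0.46  -0.383] [ 0.506 -0.347]
[174 195] [ 0.425 -0.411] [ 0.472 -0.374]
[181 191] [ 0.393 -0.405] [ 0.442 -0.368]
[189 189] [ 0.371 -0.389] [ 0.421 -0.352]
side 271.0
[327 168] [ 0.476 -0.418] [ 0.467 -0.368]
[343 173] [ 0.421 -0.406] [ 0.414 -0.356]
[342 183] [ 0.413 -0.352] [ 0.406 -0.305]
[339 186] [ 0.419 -0.334] [ 0.412 -0.288]
[322 180] [ 0.476 -0.349] [ 0.467 -0.303]
[322 174] [ 0.484 -0.381] [ 0.474 -0.333]
```

View pics/sc1.png

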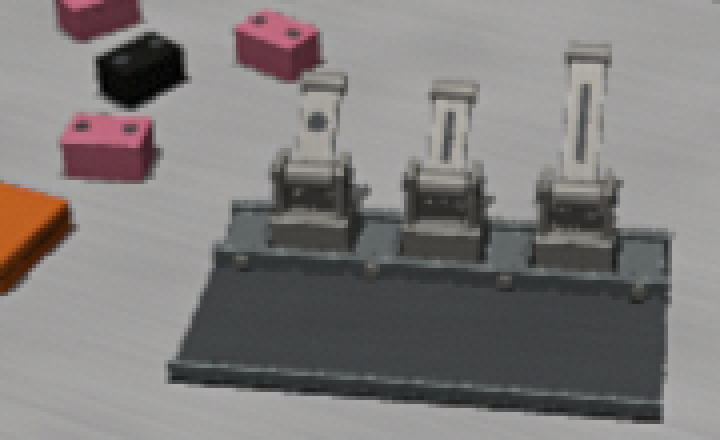

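View pics/sd1.png

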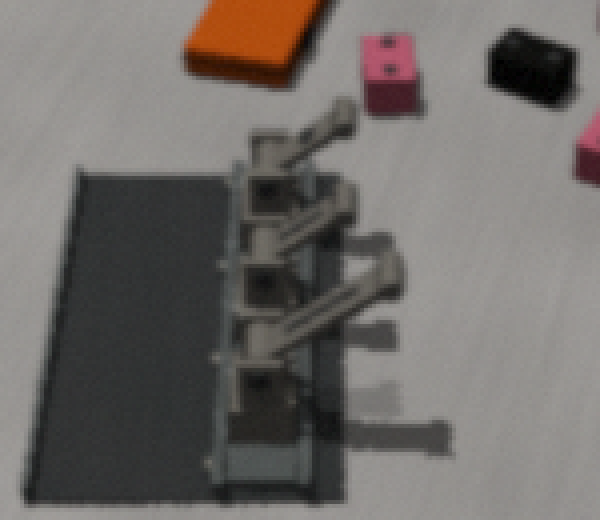

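The crops confirm the layout: bedplate corners at scene crop (170,382) and (662,420), and side crop (28,500) and (345,500). The long gate's roller is at crop (590,48) and (392,272). Now the stand frame.

```bash
python3 - <<'E'
from h import *
cs=env.get_calibration("scene");cd=env.get_calibration("side")
S=lambda x,y:((x-1.5)/4+150,(y-1.5)/4+180)
D=lambda x,y:((x-1.5)/4+200,(y-1.5)/4+160)
for n,p,z in (("lip -y low",(170,384),0),("lip +y low",(662,421),0),("lip -y top",(170,364),.016),("lip +y top",(662,404),.016),
  ("near -y",(233,203),.006),("near +y",(671,234),.006),("chan far -y top",(216,248),.02),("chan far +y top",(669,282),.02)):
  print("scene",n,plane(cs,*S(*p),z).round(4)[:2])
for n,p,z in (("lip +y top",(28,490),.016),("near +y",(345,501),.006),("near -y",(345,177),.006),("lip -y top",(79,170),.016)):
  print("side",n,plane(cd,*D(*p),z).round(4)[:2])
for n,p,q in (("long",(588,53),(392,275)),("mid",(453,90),(345,203)),("a",(322,84),(344,118))):
  t,e=tri(cs,S(*p),cd,D(*q));print(n,t.round(4),e.round(4))
E
python3 -m jog '[[0,0,0,0,0,0,0.087]]'
```

```text
scene lip -y low [ 0.7378 -0.1414]
scene lip +y low [0.6427 0.1517]
scene lip -y top [ 0.7369 -0.1403]
scene lip +y top [0.6455 0.1517]
scene near -y [ 0.5588 -0.2028]
scene near +y [0.464  0.0957]
scene chan far -y top [ 0.6259 -0.1747]
scene chan far +y top [0.5341 0.1175]
side lip +y top [0.6401 0.1548]
side near +y [0.4578 0.0987]
side near -y [ 0.5482 -0.1963]
side lip -y top [ 0.7326 -0.1362]
long [0.4511 0.0238 0.1279] 0.0016
mid [ 0.5039 -0.0537  0.1079] 0.0014
a [ 0.5312 -0.1403  0.1059] 0.0011
time_s: 0.18
tool_pos: [0.2348, -0.6058, 0.2405]
tool_rot: [-179.9, 0.0, 21.2]
force: [-0.4, -0.0, -0.6]
grip_width: 0.0868
grasp_force: 0.0
```

```bash
python3 -m jog '[[0,0,0,0,0,0.105,0.087],[0,0,0,0,0,0.105,0.087],[0,0,0,0,0,0.105,0.087],[0,0,0,0,0,0.105,0.087],[0,0,0,0,0,0.105,0.087],[0,0,0,0,0,0.105,0.087],[0.01,-0.025,0,0,0,0,0.087],[0.01,-0.025,0,0,0,0,0.087],[0.01,-0.025,0,0,0,0,0.087],[0.01,-0.025,0,0,0,0,0.087],[0.01,-0.025,0,0,0,0,0.087],[0.01,-0.025,0,0,0,0,0.087]]'
python3 -m jog '[[0.015,-0.03,0,0,0,0,0.087],[0.015,-0.03,0,0,0,0,0.087],[0.015,-0.03,0,0,0,0,0.087],[0.015,-0.03,0,0,0,0,0.087],[0.015,-0.029,0,0,0,0,0.087],[0,0,0,0,0,0,0.087],[0,0,0,0,0,0,0.087]]'
python3 - <<'E'
from h import *
c=env.get_calibration("wrist");im=env.read_camera("wrist");cv2.imwrite("pics/w1.png",im)
print(np.round(c["pose"],3).tolist(),c["fov_y"])
m=(im.max(2)<60).astype(np.uint8)
for k in cv2.findContours(m,0,1)[0]:
    if cv2.contourArea(k)>300: print(cv2.contourArea(k),cv2.boundingRect(k))
E
```

```text
time_s: 1.18
tool_pos: [0.332, -0.4753, 0.2411]
tool_rot: [-180.0, 0.0, -14.9]
force: [-0.6, -0.4, -0.4]
grip_width: 0.0872
grasp_force: 0.0
time_s: 1.77
tool_pos: [0.444, -0.3495, 0.2411]
tool_rot: [-180.0, 0.0, -14.6]
force: [-1.0, 0.1, 0.5]
grip_width: 0.0869
grasp_force: 0.0
[[-0.251, 0.939, 0.237, 0.508], [-0.968, -0.243, -0.061, -0.364], [0.0, -0.245, 0.97, 0.385], [0.0, 0.0, 0.0, 1.0]] 67.29006301910285
1775.5 (266, 157, 37, 54)
3281.5 (474, 0, 43, 122)
342.5 (185, 0, 145, 39)
109050.5 (0, 0, 560, 420)
```

View pics/w1.png

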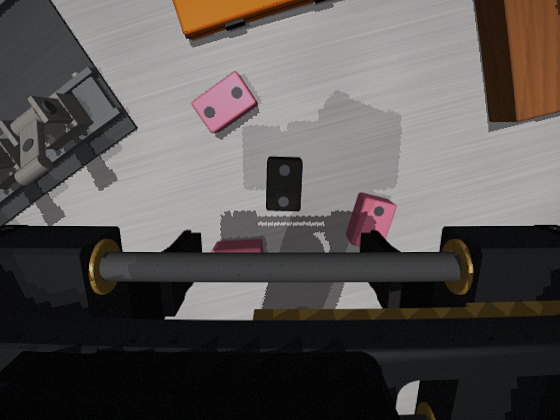

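The bumper is centred at (284,184), with the top visible from x 267–302 and y 157–211. The pink block nearest a finger is about 50 mm off its side.

```bash
python3 - <<'E'
from h import *
c=env.get_calibration("wrist");im=cv2.imread("pics/w1.png")
m=((im.max(2)<60)).astype(np.uint8)
k=[k for k in cv2.findContours(m,0,1)[0] if cv2.boundingRect(k)[:2]==(266,157)][0]
P=np.array([plane(c,*p,.035)[:2] for p in k[:,0].astype(float)],np.float32)
r=cv2.minAreaRect(P*1000);print(r)
P0=np.array([plane(c,*p,.0)[:2] for p in k[:,0].astype(float)],np.float32)
print(cv2.minAreaRect(P0*1000))
o=env.get_obs();print(o["tool_pos"],o["tool_rot"])
E
```

```text
((442.642822265625, -353.76318359375), (39.38084030151367, 61.35154342651367), 73.34716033935547)
((436.2267150878906, -352.493896484375), (43.32352828979492, 67.49388122558594), 73.34718322753906)
[ 0.44244234 -0.35145493  0.24107215] [ 1.79972413e+02  3.29632307e-02 -1.48055912e+01]
```

```bash
python3 -m jog '[[0,0.002,0.02,0,0,0.031,0.065],[0,0,0.036,0,0,0,0.065],[0,0,0.036,0,0,0,0.065],[0,0,0.036,0,0,0,0.065],[0,0,0.036,0,0,0,0.065],[0,0,0.03,0,0,0,0.065],[0,0,0.018,0,0,0,0.065],[0,0,0.006,0,0,0,0.065],[0,0,0,0,0,0,0.065],[0,0,0,0,0,0,0.065]]' 15
python3 -m jog '[[0,0,0,0,0,0,0.03],[0,0,0,0,0,0,0.03],[0,0,0,0,0,0,0.03],[0,0,0,0,0,0,0.03],[0,0,0,0,0,0,0.03],[0,0,0,0,0,0,0.03]]' 15
```

```text
time_s: 2.65
tool_pos: [0.4417, -0.3552, 0.0241]
tool_rot: [180.0, -0.1, -16.8]
force: [0.4, -0.5, 0.2]
grip_width: 0.0652
grasp_force: 0.0
time_s: 3.15
tool_pos: [0.4422, -0.3539, 0.0239]
tool_rot: [180.0, -0.0, -16.7]
force: [0.2, 0.9, 3.4]
grip_width: 0.04
grasp_force: 15.0
```

```bash
python3 -m jog '[[0,0,-0.01,0,0,0,0.03],[0,0,-0.03,0,0,0,0.03],[0,0,-0.036,0,0,0,0.03],[0,0,-0.036,0,0,0,0.03],[0,0,-0.036,0,0,0,0.03],[0,0,-0.036,0,0,-0.097,0.03],[0,0,-0.03,0,0,-0.1,0.03],[0,0,-0.012,0,0,-0.1,0.03],[0,0,0,0,0,-0.1,0.03],[0,0,0,0,0,-0.1,0.03],[0,0,0,0,0,-0.1,0.03],[0,0,0,0,0,0,0.03]]'
python3 -m jog '[[0.01,-0.0125,0,0,0,0,0.03],[0.02,-0.025,0,0,0,0,0.03],[0.02,-0.025,0,0,0,0,0.03],[0.02,-0.025,0,0,0,0,0.03],[0.02,-0.025,0,0,0,0,0.03],[0.02,-0.025,0,0,0,0,0.03],[0.02,-0.025,0,0,0,0,0.03],[0.02,-0.025,0,0,0,0,0.03],[0.02,-0.025,0,0,0,0,0.03],[0.02,-0.025,0,0,0,0,0.03],[0.02,-0.025,0,0,0,0,0.03],[0.02,-0.025,0,0,0,0,0.03]]'
python3 -m jog '[[0.02,-0.025,0,0,0,0,0.03],[0.02,-0.025,0,0,0,0,0.03],[0.015,-0.0225,0,0,0,0,0.03],[0,0,0,0,0,0,0.03],[0,0,0,0,0,0,0.03]]'
python3 - <<'E'
from h import *
im=env.read_camera("wrist");cv2.imwrite("pics/w2.png",im)
for i in range(5): o=env.get_obs();print(o["tool_pos"],o["tool_rot"],o["grip_width"]); env.read_camera("side")
E
```

```text
time_s: 4.15
tool_pos: [0.4415, -0.3536, 0.2496]
tool_rot: [180.0, 0.0, 17.7]
force: [0.9, -0.3, -0.9]
grip_width: 0.0399
grasp_force: 15.0
time_s: 5.15
tool_pos: [0.5746, -0.0091, 0.2494]
tool_rot: [180.0, 0.0, 17.3]
force: [0.5, -0.3, -1.5]
grip_width: 0.0396
grasp_force: 15.0
time_s: 5.57
tool_pos: [0.6048, 0.0778, 0.2491]
tool_rot: [-179.9, 0.0, 17.6]
force: [0.3, -0.6, -1.3]
grip_width: 0.0398
grasp_force: 15.0
[0.60487549 0.07547515 0.24899896] [1.79973025e+02 5.81855627e-02 1.74799648e+01] 0.03983233618785113
[0.60497761 0.07414301 0.24899623] [1.79942850e+02 6.01812021e-02 1.73807569e+01] 0.04003560696459097
[0.60504569 0.07349382 0.24907404] [1.79934125e+02 4.96984611e-02 1.73337296e+01] 0.03988865209114353
[0.6050789  0.07331835 0.24914951] [1.79936409e+02 3.89170306e-02 1.73225866e+01] 0.040208597465258664
[0.60511554 0.07339861 0.24923159] [1.79943827e+02 2.50882076e-02 1.73304806e+01] 0.03984289484128626
```

View pics/w2.png

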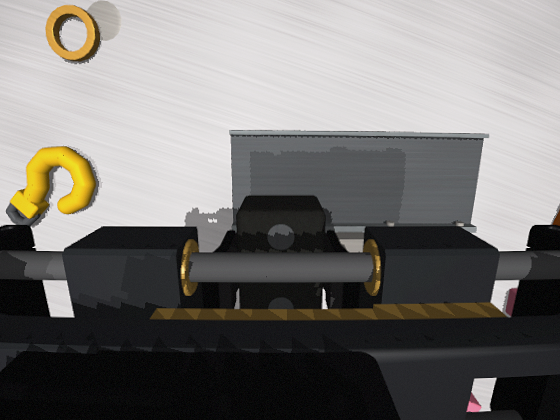

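The wrist view shows the lip's top outer edge from (230,130) to (488,134), the bedplate's right edge at about x 485, and the channel's far edge at about (390–478,226). The held bumper sits straight in the fingers.

```bash
python3 - <<'E'
from h import *
c=env.get_calibration("wrist");im=cv2.imread("pics/w2.png")
g=cv2.cvtColor(im,6).astype(int)
for u in (270,350,430,470): print("col",u,[(v,g[v,u]) for v in range(124,142)])
for u in (400,430,465): print("col",u,g[212:240,u].tolist())
for v in (133,150,170,200): print("row",v,g[v,222:242].tolist(),g[v,472:496].tolist())
E
```

```text
col 270 [(124, np.int64(224)), (125, np.int64(223)), (126, np.int64(227)), (127, np.int64(225)), (128, np.int64(227)), (129, np.int64(215)), (130, np.int64(134)), (131, np.int64(158)), (132, np.int64(159)), (133, np.int64(151)), (134, np.int64(120)), (135, np.int64(44)), (136, np.int64(78)), (137, np.int64(109)), (138, np.int64(109)), (139, np.int64(105)), (140, np.int64(108)), (141, np.int64(108))]
col 350 [(124, np.int64(224)), (125, np.int64(222)), (126, np.int64(220)), (127, np.int64(220)), (128, np.int64(224)), (129, np.int64(226)), (130, np.int64(225)), (131, np.int64(101)), (132, np.int64(153)), (133, np.int64(148)), (134, np.int64(139)), (135, np.int64(105)), (136, np.int64(56)), (137, np.int64(107)), (138, np.int64(109)), (139, np.int64(107)), (140, np.int64(107)), (141, np.int64(104))]
col 430 [(124, np.int64(224)), (125, np.int64(222)), (126, np.int64(225)), (127, np.int64(225)), (128, np.int64(224)), (129, np.int64(223)), (130, np.int64(224)), (131, np.int64(226)), (132, np.int64(188)), (133, np.int64(126)), (134, np.int64(149)), (135, np.int64(153)), (136, np.int64(113))
[... 1081 characters left out ...]
20, 219, 219, 218, 220, 222]
row 150 [229, 231, 233, 233, 232, 230, 230, 231, 238, 117, 105, 108, 108, 109, 109, 108, 108, 108, 108, 108] [97, 97, 98, 96, 96, 96, 96, 96, 93, 92, 224, 224, 222, 223, 223, 224, 224, 224, 224, 223, 221, 219, 218, 217]
row 170 [225, 225, 226, 226, 226, 226, 226, 226, 228, 190, 105, 105, 108, 106, 106, 107, 105, 106, 106, 107] [95, 97, 97, 97, 96, 92, 111, 189, 226, 223, 222, 220, 221, 221, 220, 222, 221, 222, 223, 223, 223, 223, 223, 223]
row 200 [220, 222, 221, 223, 223, 223, 222, 223, 223, 230, 102, 107, 108, 109, 107, 107, 109, 106, 108, 108] [96, 91, 166, 227, 223, 223, 223, 226, 224, 225, 225, 224, 223, 220, 220, 219, 219, 218, 219, 220, 220, 220, 219, 216]
```

```bash
python3 - <<'E'
from h import *
c=env.get_calibration("wrist")
q=lambda u,v,z:plane(c,u,v,z)[:2]
a,b=q(270,129.8,.016),q(470,132.7,.016);d=b-a;yaw=np.degrees(np.arctan2(d[1],d[0]))+90;print("yaw",yaw)
t=np.radians(yaw);X=np.array([np.cos(t),np.sin(t)]);Y=np.array([-X[1],X[0]])
for n,p in (("lip145",a),("lip145",b),("lipin140",q(350,135.5,.016)),("ch30",q(400,222.8,.006)),("ch30",q(465,222.8,.006))): print(n,p,"x",p@X)
for p in (q(230.7,150,.006),q(231.8,200,.006),q(481.8,150,.006),q(473.8,200,.006)): print("y",p,p@Y)
for nm,p in (("other est target",np.array([.6065,.0752])),("tcp",np.array([.6051,.0734]))): print(nm,p@X,p@Y)
print(X,Y)
E
```

```text
yaw 17.012938126841206
lip145 [0.65911429 0.10484733] x 0.6609476324726499
lip145 [ 0.72871692 -0.12262888] x 0.6609476324726499
lipin140 [0.68115897 0.01345455] x 0.655287205142562
ch30 [ 0.59757091 -0.08945623] x 0.5452466484793268
ch30 [ 0.62328632 -0.17239377] x 0.5455702219122437
y [0.62169884 0.14368373] -0.04450545385794826
y [0.56180614 0.12586502] -0.0440205272968972
y [ 0.71589878 -0.15192722] -0.35474182163339696
y [ 0.65474131 -0.17011067] -0.35423561909494006
other est target 0.6019613685530467 -0.10554525460551535
tcp 0.6000959766008489 -0.10685686158349139
[0.95623871 0.29258764] [-0.29258764  0.95623871]
```

```bash
python3 -m jog '[[0.001,0.001,0.015,0,0,0.003,0.03],[0,0,0.035,0,0,0,0.03],[0,0,0.035,0,0,0,0.03],[0,0,0.035,0,0,0,0.03],[0,0,0.035,0,0,0,0.03],[0,0,0.03,0,0,0,0.03],[0,0,0.018,0,0,0,0.03],[0,0,0.01,0,0,0,0.03],[0,0,0.003,0,0,0,0.03],[0,0,0,0,0,0,0.03],[0,0,0,0,0,0,0.03]]'
```

```text
time_s: 6.78
tool_pos: [0.6077, 0.0746, 0.0348]
tool_rot: [180.0, -0.1, 17.3]
force: [0.4, 0.3, -0.2]
grip_width: 0.0403
grasp_force: 15.0
```

```bash
python3 -m jog '[[0,0,0.003,0,0,0,0.03],[0,0,0.002,0,0,0,0.03],[0,0,0,0,0,0,0.03],[0,0,0,0,0,0,0.03]]'
```

```text
time_s: 7.12
tool_pos: [0.6077, 0.0747, 0.0298]
tool_rot: [179.9, -0.2, 17.3]
force: [-0.5, -1.2, 6.2]
grip_width: 0.0401
grasp_force: 15.0
```

```bash
python3 -m jog '[[0,0,0,0,0,0,0.06],[0,0,0,0,0,0,0.06],[0,0,0,0,0,0,0.06],[0,0,0,0,0,0,0.06],[0,0,-0.015,0,0,0,0.06],[0,0,-0.035,0,0,0,0.06],[0,0,-0.035,0,0,0,0.06],[0,0,-0.035,0,0,0,0.06],[0,0,-0.035,0,0,0,0.06],[0,0,-0.035,0,0,0,0.06],[0,0,-0.03,0,0,0,0.06],[0,0,0,0,0,0,0.06]]'
python3 -m jog '[[-0.02,0,0,0,0,0,0.06],[-0.035,0,0,0,0,0,0.06],[-0.035,0,0,0,0,0,0.06],[-0.035,0,0,0,0,0,0.06],[-0.03,0,0,0,0,0,0.06],[0,0,0,0,0,0,0.06],[0,0,0,0,0,0,0.06],[0,0,0,0,0,0,0.06]]'
python3 - <<'E'
from h import *
c=env.get_calibration("wrist");im=env.read_camera("wrist");cv2.imwrite("pics/w3.png",im)
o=env.get_obs();print(o["tool_pos"],o["tool_rot"])
for n in ("scene","side"): cv2.imwrite(f"pics/{n}3.png",env.read_camera(n))
E
```

```text
time_s: 8.12
tool_pos: [0.6095, 0.0756, 0.2556]
tool_rot: [179.8, -0.6, 17.4]
force: [0.8, 1.0, 0.1]
grip_width: 0.0604
grasp_force: 0.0
time_s: 8.78
tool_pos: [0.4591, 0.0286, 0.2485]
tool_rot: [180.0, -0.1, 17.4]
force: [1.0, 0.9, -0.4]
grip_width: 0.0598
grasp_force: 0.0
[0.45934938 0.02887254 0.24831957] [-1.79993144e+02 -5.09457535e-02  1.73899414e+01]
```

View pics/w3.png

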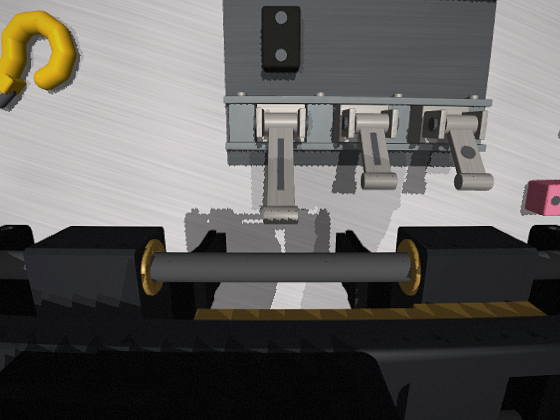

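The bumper lies flat at about (281,39), in line with the long gate. Its nose roller is at about (281,215) and its pin at about (281,124). I'll measure all of these against each other.

```bash
python3 - <<'E'
from h import *
c=env.get_calibration("wrist");im=cv2.imread("pics/w3.png")
m=(im.max(2)<55).astype(np.uint8);m[80:]=0
k=max(cv2.findContours(m,0,1)[0],key=cv2.contourArea);print(cv2.boundingRect(k))
P=np.array([plane(c,*p,.041)[:2] for p in k[:,0].astype(float)],np.float32)
print("bumper",cv2.minAreaRect(P*1000))
t=np.radians(17.2);X=np.array([np.cos(t),np.sin(t)]);Y=np.array([-X[1],X[0]])
st=lambda u,v,z:(lambda p:(p.round(4),(p@X).round(4),(p@Y).round(4)))(plane(c,u,v,z)[:2])
for n,u,v,z in (("nose L",263,213,.128),("nose R",298.5,213,.128),("cheek L far",258.5,108,.078),("cheek R far",304,108,.078),
  ("plate -y",493.5,20,.006),("plate +y",222.5,20,.006),("ch bottom",250,97,.006),("ch bottom",400,97,.006)): print(n,*st(u,v,z))
p=np.array(cv2.minAreaRect(P*1000)[0])/1000;print(p@X,p@Y)
cv2.imwrite("pics/w3c.png",cv2.resize(im[70:240,200:400],None,fx=4,fy=3.5,interpolation=3)[:600])
E
```

```text
(261, 6, 40, 74)
bumper ((600.8178100585938, 75.5157470703125), (70.46287536621094, 40.69316101074219), 17.46045684814453)
nose L [0.4469 0.0428] 0.4396 -0.0912
nose R [0.4561 0.0134] 0.4397 -0.1221
cheek L far [0.5311 0.0755] 0.5297 -0.0849
cheek R far [0.5442 0.034 ] 0.5299 -0.1284
plate -y [ 0.7097 -0.1454] 0.6349 -0.3487
plate +y [0.6126 0.1472] 0.6287 -0.0406
ch bottom [0.542  0.0943] 0.5456 -0.0702
ch bottom [ 0.5957 -0.0734] 0.5473 -0.2463
0.5962788678404884 -0.10552810386838789
```

View pics/w3c.png

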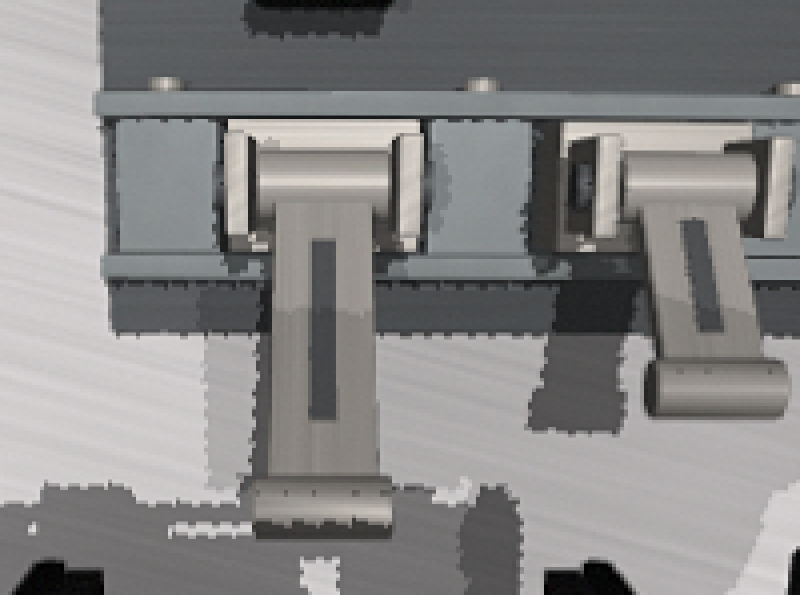

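The bumper is within about 1 mm of its place: stand x offset +85 mm, y within 1 mm, yaw 17.5° against 17.2°. Next I'll pinch the nose.

```bash
python3 -m jog '[[-0.0095,-0.0015,0.01,0,0,0.003,0.06],[0,0,0.025,0,0,0,0.06],[0,0,0.03,0,0,0,0.06],[0,0,0.03,0,0,0,0.06],[0,0,0.018,0,0,0,0.06],[0,0,0.006,0,0,0,0.06],[0,0,0,0,0,0,0.06],[0,0,0,0,0,0,0.06],[0,0,0,0,0,0,0.06]]'
```

```text
time_s: 9.68
tool_pos: [0.4504, 0.0273, 0.1306]
tool_rot: [180.0, -0.1, 17.2]
force: [0.1, -0.5, 0.2]
grip_width: 0.0601
grasp_force: 0.0
```

```bash
python3 -m jog '[[0,0,0.0025,0,0,0,0.06],[0,0,0,0,0,0,0.04],[0,0,0,0,0,0,0.033],[0,0,0,0,0,0,0.02],[0,0,0,0,0,0,0.02],[0,0,0,0,0,0,0.02],[0,0,0,0,0,0,0.02],[0,0,0,0,0,0,0.02]]' 15
```

```text
time_s: 10.35
tool_pos: [0.4493, 0.0258, 0.1268]
tool_rot: [179.9, -0.0, 17.1]
force: [1.2, -4.0, 0.1]
grip_width: 0.0297
grasp_force: 15.0
```

```bash
python3 -m jog '[[0.0032,0,-0.0038,0,0,0,0.02],[0.0034,0,-0.0037,0,0,0,0.02],[0.0036,0,-0.0035,0,0,0,0.02],[0.0037,0,-0.0033,0,0,0,0.02],[0.0039,0,-0.0031,0,0,0,0.02],[0.004,0,-0.0029,0,0,0,0.02],[0.0042,0,-0.0027,0,0,0,0.02],[0.0044,0,-0.0026,0,0,0,0.02],[0.0045,0,-0.0022,0,0,0,0.02],[0.0045,0,-0.0021,0,0,0,0.02],[0.0046,0,-0.0018,0,0,0,0.02],[0.0047,0,-0.0016,0,0,0,0.02]]'
```

```text
time_s: 11.35
tool_pos: [0.4957, 0.0402, 0.1604]
tool_rot: [179.9, 0.1, 17.1]
force: [0.1, -5.2, -0.2]
grip_width: 0.0298
grasp_force: 15.0
```

```bash
python3 -m jog '[[0.0048,0,-0.0014,0,0,0,0.02],[0.0049,0,-0.0011,0,0,0,0.02],[0.0049,0,-0.0009,0,0,0,0.02],[0.005,0,-0.0006,0,0,0,0.02],[0.0,0,0,0,0,0,0.02],[0,0,0,0,0,0,0.02],[0,0,0,0,0,0,0.02]]'
python3 - <<'E'
from h import *
for n in ("scene","side","wrist"): cv2.imwrite(f"pics/{n}4.png",env.read_camera(n))
a=cv2.imread("pics/scene4.png")[170:290,230:350];b=cv2.imread("pics/side4.png")[180:300,200:320]
cv2.imwrite("pics/c4.png",cv2.resize(np.hstack([a,b]),None,fx=3.3,fy=3.3,interpolation=3))
o=env.get_obs();print(o["tool_pos"],o["tool_rot"],o["force"])
E
```

```text
time_s: 11.93
tool_pos: [0.5148, 0.0461, 0.1644]
tool_rot: [179.9, 0.0, 17.1]
force: [1.2, -4.6, -0.3]
grip_width: 0.0298
grasp_force: 15.0
[0.5147318  0.04605645 0.16443215] [1.79920090e+02 4.57868749e-03 1.71171869e+01] [ 1.26959117 -4.58686101  0.20497401]
```

View pics/c4.png

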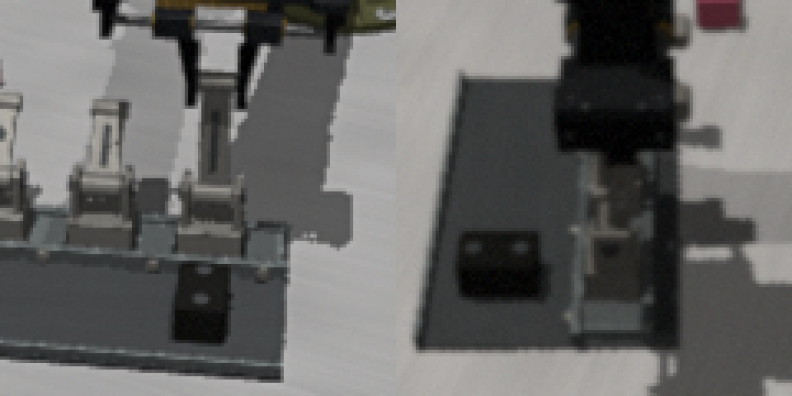

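Both views show the gate just short of vertical, held by the fingers, with the bumper in place. The chord of the tool's travel gives −0.10 rad, so 10 mm remain.

```bash
python3 -m jog '[[0.003,0,-0.0003,0,0,0,0.02],[0.003,0,-0.0001,0,0,0,0.02],[0.002,0,-0.0001,0,0,0,0.02],[0.0015,0,0,0,0,0,0.02],[0.0005,0,0,0,0,0,0.02],[0,0,0,0,0,0,0.02],[0,0,0,0,0,0,0.02],[0,0,0,0,0,0,0.02],[0,0,0,0,0,0,0.02]]'
python3 - <<'E'
from h import *
cal={n:env.get_calibration(n) for n in("scene","side")}
o=env.get_obs();p=o["tool_pos"];print(p,o["tool_rot"],o["force"],o["grip_width"])
s=np.array([.4493,.0258,.1268]);t=np.radians(17.1);X=np.array([np.cos(t),np.sin(t)])
dx=(p-s)[:2]@X;dz=p[2]-s[2];print("angle",-np.arctan2(dz,dx)+np.arcsin(np.hypot(dx,dz)/.2))
for n in cal: cv2.imwrite(f"pics/{n}5.png",env.read_camera(n))
a=cv2.imread("pics/scene5.png")[180:270,260:340];b=cv2.imread("pics/side5.png")[200:290,240:320]
cv2.imwrite("pics/c5.png",cv2.resize(np.hstack([a,b]),None,fx=5,fy=5,interpolation=3))
E
```

```text
time_s: 12.83
tool_pos: [0.5241, 0.049, 0.1649]
tool_rot: [179.9, 0.0, 17.1]
force: [0.3, -5.6, 0.5]
grip_width: 0.0298
grasp_force: 15.0
[0.52409075 0.0489599  0.16486753] [1.79924094e+02 3.03758502e-02 1.71145832e+01] [ 0.28166037 -5.62887156  0.54096942] 0.029848260185060274
angle -0.0021927447019485236
```

View pics/c5.png

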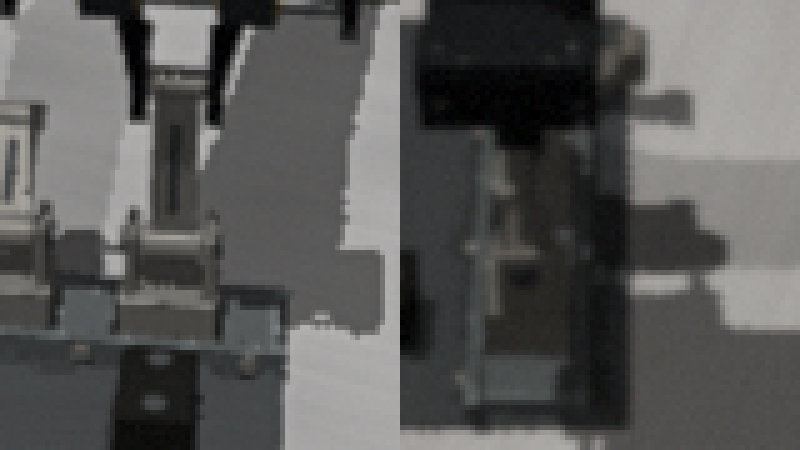

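The gate stands upright in the fingers: the computed angle is about −0.002 rad, and its nose lies over the post within 1–2 mm of both independent estimates. The bumper and the short gates are undisturbed.

```bash
python3 -c "
from cell import env
print(env.sign_off())"
```

```text
the job is handed in; nothing more can be done
None
```

I laid the bumper flat on its spot behind the longest gate's post (within about 1–2 mm by camera), then swung that gate upright (about 0 rad). I handed the job in at about 13 s with the gripper still holding the gate; the judge's verdict was not shown.

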